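# Stack the speaker mock-up on its dock

## Robot

A 6-joint arm with a two-finger parallel gripper is mounted at the origin on the work surface. World frame = base frame: x ahead of the robot, y to its left, z up, the work surface at z = 0. Lengths are in m, angles in degrees, forces in N, time in s.
With the tool pointing down it reaches from about 0.25 to 0.8 m from the base axis. Payload 3.9 kg.
Tool frame: the origin (TCP) lies midway between the tips of the shut fingers; the grasp point (between the pads) lies 19 mm behind it; z points along the fingers, y is the direction in which the jaws open and shut (so a half turn about z gives the same grasp; the last joint's range is limited). The gripper opens to 85 mm and grips with 20 to 120 N. Pads are 22 mm wide; open, the fingers measure 114 mm over their backs; the gripper's body (76 mm by 85 mm) begins 54 mm behind the grasp point. The pads swing forward as they close: fully open they stand 13 mm farther back than shut.
Start: joints at [75.86, 14.897, -7.913, 67.191, 0, 90], TCP at [0.128, 0.509, 0.231] pointing down, gripper open.
Joint ranges: [-159.42, 159.42], [-47.68, 98.78], [-73.54, 78.23], [-108.79, 121.32], [-90, 84.71], [-180, 180]. Speed limits (degrees/s): [147.25, 147.25, 180, 180, 180, 180].

## Interface

Orientations are given as a 3x3 rotation matrix whose columns are the frame's x, y, z axes.
In Python, from bench import * gives the robot as it stands.
- The arm moves only by the tool step_arm, never from a script. Its argument "targets" is a list of rows, each an object with "gripper": the finger opening in m, from 0 to 0.0854; "translation": the shift along the world's x, y, z in m, a list of three; "roll": the turn about the world's z in rad. A call has 1 to 8 rows; each row is the pose to reach, as a shift and turn from the pose measured when the call began; what a row does not reach only later rows make up. A row lasts 1/10 s, in which the tool goes at most 50 mm and 8.59 degrees, less where a joint would pass 70% of its speed; a pose out of reach is approached as far as the arm can. A call with a gripper value outside its range is refused whole. The fingers move at their own pace and stop on an object; "force" is the grip in N (left out, the last holds). Time passes only in rows, so rows that repeat a pose let the fingers close. It gives the time, the measured TCP pose, the force and the opening at its end, in the units of the state.
- read_state(): the state, without advancing time (a new reading comes with each control period).
- get_image(name): name is "side" or "top"; returns a dict with "img" (384x512x3 uint8, red, green, blue), "vfov" (degrees; the focal length in pixels is half the picture's height over the tangent of half this angle, whatever the lens; pixels are square), "cx", "cy" (the principal point, pixels), "origin" and "attitude" of the camera in the world. Camera axes: x right, y down, z forward; pixel columns grow to the right and rows downward; lengths in m; the calibration is good to about 2 mm. A picture is of the moment at which its call begins. There is no depth.
- hand_in(): hands the job in, once; it reports no verdict.
Trained networks look in the newest picture that a camera, given by its name, has taken for a name from the list of things; names that differ only in an ending like _2 or _b are one class to them, and where a whole thing is asked for, a point or a joint stands for the part that bears it (a point fixed in the world has none). Each returns a list of dicts, best first, with "score" (0 to 1); they miss things now and then, are a little off and sometimes report something else, mostly with a low value. They report only what shows in the picture. A call takes as long as a camera call. They do not tell look-alikes from the thing itself.
- spot_in(camera, name): "point" ([row, column] in pixels, amid what is visible of it).
- trace(camera, name): "mask" (384x512 bool, what is visible of it) and "point" ([row, column] in pixels, amid what is visible of it).
- pinpoint(camera, name): "point" ([row, column] in pixels: a listed point, or the origin of a listed thing).
The state is a dict: "time_s": time; "qpos": joint angles; "joint_vel": joint speeds; "tau": joint torques, N m; "tcp_pos": TCP position; "orientation": TCP orientation; "ft_force": force on the tool from outside, world axes, zero at the start; "ft_torque": the same for the moment, N m; "grip_width": finger opening in m.
Only numpy, scipy, OpenCV 4.12 (cv2) and the standard library are available. Lean on these libraries where they do the work, as an engineer would, in place of code of your own. Each camera call takes 0.05 s, during which the arm holds its last target. There are 200 camera calls.

## Task

Build up the small speaker mock-up on the walnut dock (not the grey one), one part at a time from the bottom: first the steel foot, then the blue battery module, then the black speaker driver and last the orange cap, each upright and fully seated over the spigot of what is beneath it. Leave the green cap, the phone, the swatch box and the mug where they are, and let go of the finished speaker so that it stands by itself.

Things in the scene. Friction and masses are not known exactly. Their poses are not given: they have to be found in the camera images.
- walnut_dock: Dark-brown walnut round dock, 90 mm in diameter, fixed to the table, with a black 57 mm disc inlaid in its top. Top face 12 mm above its origin (centre of its underside, on the table); z up. Central tapered spigot on top: 22 mm across (16 at its tip), 5 mm above the top face (brass). The speaker is to be built on it.
- grey_dock: The same dock in light grey (90 mm, 12 mm high, brass spigot), also fixed. Not to be used; nothing belongs on it. Origin at the centre of its underside.
- foot: Steel foot with a dark rubber lower edge, about 0.35 kg. Upright round drum, 56 mm in diameter, z up; origin at the centre of its underside; grip across its straight side at any yaw. Underside to top face 28 mm. Round recess in the underside: 34 mm across, 7 mm deep (6 mm play all round a spigot). Central tapered spigot on top: 22 mm across (16 at its tip), 5 mm above the top face (steel).
- battery: Blue ribbed battery module, about 0.2 kg, white spigot and four small brass contacts on top. Upright round drum, 56 mm in diameter, z up; origin at the centre of its underside; grip across its straight side at any yaw. Underside to top face 34 mm. Round recess in the underside: 34 mm across, 7 mm deep (6 mm play all round a spigot). Central tapered spigot on top: 22 mm across (16 at its tip), 5 mm above the top face.
- driver: Black speaker driver with a silver band round its side and a dark-grey speaker cone on top, about 0.25 kg. Upright round drum, 56 mm in diameter, z up; origin at the centre of its underside; grip across its straight side at any yaw. Underside to top face 32 mm. Round recess in the underside: 34 mm across, 7 mm deep (6 mm play all round a spigot). Central tapered spigot on top: 22 mm across (16 at its tip), 5 mm above the top face (black, the cone's dust cap).
- orange_cap: Orange cap with a slightly domed top and a small white button disc, about 0.08 kg, no spigot. Upright round drum, 56 mm in diameter, z up; origin at the centre of its underside; grip across its straight side at any yaw, which is straight from the underside up to 26 mm. 32 mm high. Round recess in the underside: 34 mm across, 7 mm deep (6 mm play all round a spigot).
- green_cap: The same cap in green (56 mm in diameter, 32 mm high), a spare colour: not to be moved. Origin at the centre of its underside.
- phone: Black phone lying flat, 72 x 150 x 9 mm (long side along y), loose bystander; origin at the centre of its underside.
- swatch_box: White box of colour swatches with a blue strip and coloured squares on top, 160 x 60 x 45 mm (long side along x), loose bystander; origin at the centre of its underside.
- mug: Blue ceramic mug, 76 mm in diameter, 85 mm high, handle at its +y, loose bystander; origin at the centre of its underside.
Mind the look-alikes: they are no part of the job. There is more than one size of the driver; the one meant has the size given above.

How it is judged:
By the outcome, as a careful person would: the job done as asked, in the order asked, and still so for the second after the job is handed in, with the robot touching nothing.
It also fails if it takes over 125 s, if anything falls off the work surface, if the arm or the gripper's body presses on something with over 40 N, if the wrist force passes 120 N, or if a joint passes its speed limit or range.

## Working session

There is one attempt and no reset: what is moved stays moved. The work goes in short steps, Python scripts to look and compute and a tool call to move; the robot and the scene stay as the last step left them, time stands still between calls to the robot, and variables do not carry over. Pictures are saved under pics/ and viewed, about 12 in all and at most 16, crops included, and the job is handed in when it is done.

Besides the shell and the picture viewer there is one more tool, called after "Request:" as a command line: name --argument value ..., lists and objects as JSON in quotes. step_arm: Moves the arm, as the interface text tells. Its arguments: {"type":"object","properties":{"targets":{"type":"array","items":{"type":"object","properties":{"gripper":{"type":"number"},"translation":{"type":"array","items":{"type":"number"}},"roll":{"type":"number"}}}},"force":{"type":"number"}},"required":["targets"]}

```bash
mkdir -p pics; cat > h.py <<'E'
from bench import *
import numpy as np, cv2
def ray(im,p):
    f=im["img"].shape[0]/2/np.tan(np.radians(im["vfov"])/2)
    d=np.array([(p[1]-im["cx"])/f,(p[0]-im["cy"])/f,1.])
    return np.array(im["origin"]),np.array(im["attitude"])@d
def onz(im,p,z):
    o,d=ray(im,p); return o+d*(z-o[2])/d[2]
def proj(im,P):
    f=im["img"].shape[0]/2/np.tan(np.radians(im["vfov"])/2)
    c=np.array(im["attitude"]).T@(np.array(P)-np.array(im["origin"]))
    return im["cy"]+f*c[1]/c[2], im["cx"]+f*c[0]/c[2]
def save(im,name,box=None,s=1.5):
    a=im["img"][:,:,::-1]
    if box: a=a[box[0]:box[1],box[2]:box[3]]
    cv2.imwrite("pics/"+name,cv2.resize(a,None,fx=s,fy=s,interpolation=cv2.INTER_CUBIC))
E
python3 - <<'E'
from h import *
print({k:np.round(v,3).tolist() for k,v in read_state().items()})
for c in("top","side"):
    im=get_image(c); save(im,c+"0.png"); print(c,im["vfov"],im["cx"],im["cy"],im["origin"],np.round(im["attitude"],3).tolist())
    for n in "walnut_dock grey_dock foot battery driver orange_cap green_cap phone swatch_box mug".split():
        print(n,[(round(r["score"],2),np.round(r["point"]).tolist(),np.round(onz(im,r["point"],0),3)[:2].tolist()) for r in pinpoint(c,n)])
E
```

```text
{'time_s': 0.0, 'qpos': [75.859, 14.935, -7.985, 67.191, 0.0, 90.0], 'joint_vel': [0.071, 0.037, -0.028, -0.049, -0.107, -0.057], 'tau': [-0.001, -40.568, 25.392, 0.019, -0.0, 0.0], 'tcp_pos': [0.128, 0.508, 0.23], 'orientation': [[-0.97, 0.244, -0.0], [0.244, 0.97, -0.002], [0.0, -0.002, -1.0]], 'ft_force': [0.292, -0.082, 0.783], 'ft_torque': [-0.059, -0.052, 0.065], 'grip_width': 0.085}
top 52.84753262981026 253.21700309722576 185.51324083474745 [0.46991811 0.00347158 1.28302254] [[-0.003, -0.997, 0.082], [-1.0, 0.004, 0.006], [-0.006, -0.082, -0.997]]
walnut_dock [(0.63, [226.0, 284.0], [0.443, -0.091])]
grey_dock [(0.74, [222.0, 352.0], [0.454, -0.315])]
foot [(0.52, [220.0, 162.0], [0.462, 0.314])]
battery [(0.52, [169.0, 198.0], [0.633, 0.196]), (0.39, [171.0, 316.0], [0.625, -0.199])]
driver [(0.97, [255.0, 190.0], [0.348, 0.22]), (0.82, [220.0, 217.0], [0.461, 0.132]), (0.73, [256.0, 219.0], [0.344, 0.123])]
orange_cap [(0.75, [178.0, 248.0], [0.601, 0.03])]
green_cap [(0.62, [170.0, 313.0], [0.627, -0.19])]
phone [(0.79, [131.0, 267.0], [0.761, -0.037])]
swatch_box [(0.63, 
[... 165 characters left out ...]
1.0591353 ] [[0.884, -0.337, 0.325], [-0.468, -0.641, 0.608], [0.004, -0.689, -0.724]]
walnut_dock [(0.71, [239.0, 235.0], [0.444, -0.09]), (0.58, [194.0, 266.0], [0.606, 0.025])]
grey_dock [(0.96, [304.0, 275.0], [0.444, -0.322])]
foot [(0.8, [153.0, 188.0], [0.466, 0.307]), (0.36, [239.0, 232.0], [0.437, -0.085])]
battery [(0.78, [160.0, 243.0], [0.611, 0.191])]
driver [(0.64, [201.0, 173.0], [0.342, 0.128])]
orange_cap [(0.74, [194.0, 266.0], [0.606, 0.024])]
green_cap [(0.71, [240.0, 311.0], [0.632, -0.193]), (0.27, [160.0, 246.0], [0.621, 0.19])]
phone [(0.85, [188.0, 317.0], [0.76, -0.03])]
swatch_box [(0.8, [120.0, 212.0], [0.612, 0.436])]
mug [(0.61, [294.0, 356.0], [0.643, -0.393])]
```

View pics/top0.png

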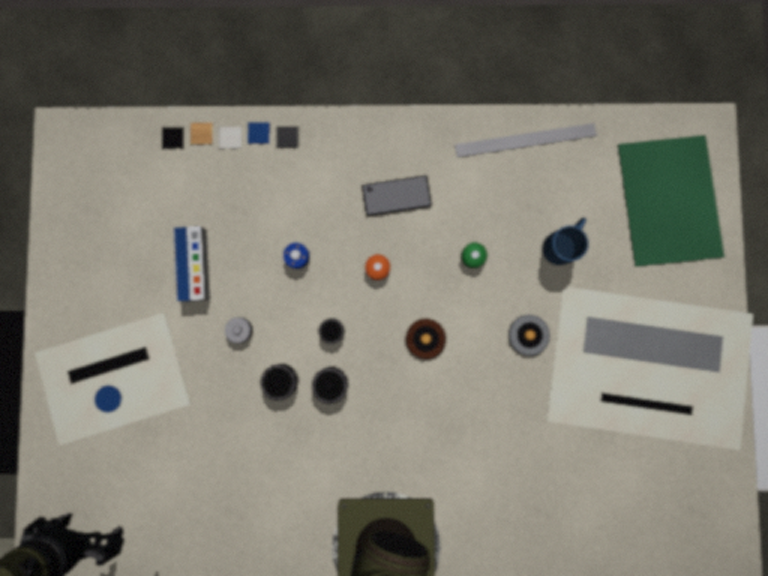

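View pics/side0.png

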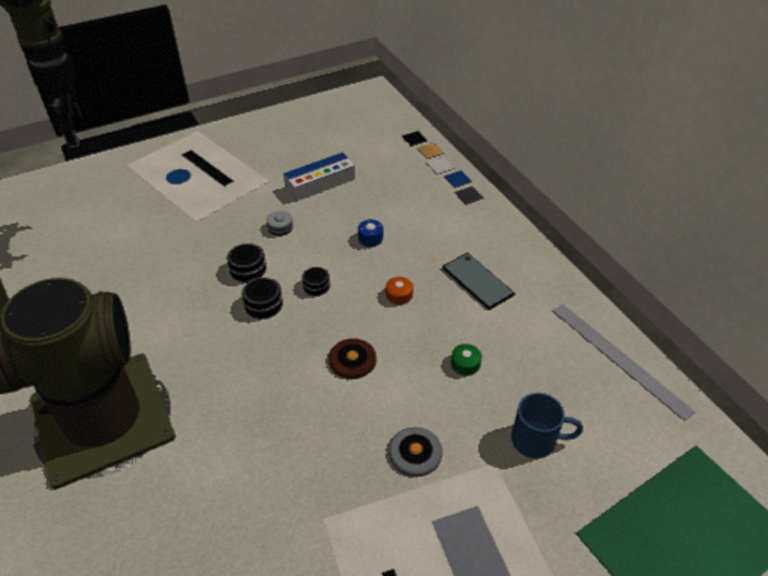

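The top view shows the foot (about 238,332), the blue battery (296,256), the orange cap (377,267), the walnut dock (426,339) and three drivers. The drivers at (279,382) and (329,385) are oversize. The small one at (331,331) is about 17 raw px, or 56 mm. The side view agrees. Next I'll refine the positions with masks.

```bash
cat >> h.py <<'E'
from scipy.optimize import fsolve
def sil(im,x,y,R,z0,z1):
    t=np.linspace(0,2*np.pi,60)
    P=[proj(im,(x+R*np.cos(a),y+R*np.sin(a),z))[::-1] for z in(z0,z1) for a in t]
    h=cv2.convexHull(np.float32(P)); m=cv2.moments(h); return np.array([m["m01"],m["m10"]])/m["m00"],m["m00"]
def locate(cam,name,guess,R,z0,z1,mask=None,tol=.06):
    im=get_image(cam); out=[]
    for r in trace(cam,name):
        m=r["mask"]; c=np.argwhere(m).mean(0)
        s=fsolve(lambda q:sil(im,q[0],q[1],R,z0,z1)[0]-c,guess,xtol=1e-5)
        if np.hypot(*(s-guess))<tol: out.append((round(r["score"],2),s.round(4).tolist(),round(m.sum()/sil(im,*s,R,z0,z1)[1],2)))
    return out
E
python3 - <<'E'
from h import *
for n,g,R,h in [("walnut_dock",(.443,-.09),.045,.012),("foot",(.463,.31),.028,.028),("battery",(.615,.192),.028,.034),("driver",(.461,.132),.028,.032),("orange_cap",(.604,.026),.028,.031),("green_cap",(.63,-.19),.028,.031)]:
    for c in("top","side"): print(n,c,locate(c,n,g,R,0,h))
E
```

```text
walnut_dock top [(0.58, [0.4435, -0.0887], np.float64(0.94))]
walnut_dock side [(0.57, [0.4438, -0.0913], np.float64(0.91))]
foot top [(0.51, [0.4634, 0.3207], np.float64(1.12))]
foot side [(0.79, [0.4644, 0.3177], np.float64(0.93))]
battery top [(0.48, [0.6278, 0.194], np.float64(0.99))]
battery side [(0.8, [0.6277, 0.1918], np.float64(0.93))]
driver top [(0.53, [0.4604, 0.1162], np.float64(0.9))]
driver side [(0.63, [0.4612, 0.1157], np.float64(0.88))]
orange_cap top [(0.56, [0.5995, 0.0157], np.float64(0.93))]
orange_cap side [(0.77, [0.6004, 0.0124], np.float64(0.95)), (0.5, [0.604, 0.026], np.float64(2.19))]
green_cap top [(0.47, [0.6252, -0.1958], np.float64(0.91))]
green_cap side [(0.61, [0.6245, -0.1997], np.float64(0.78))]h.py:26: RuntimeWarning: The iteration is not making good progress, as measured by the 
 improvement from the last ten iterations.
  s=fsolve(lambda q:sil(im,q[0],q[1],R,z0,z1)[0]-c,guess,xtol=1e-5)
```

Request:
step_arm --targets '[{"translation":[0.042,-0.024,0],"gripper":0.08},{"translation":[0.084,-0.048,0],"gripper":0.08},{"translation":[0.126,-0.072,0],"gripper":0.08},{"translation":[0.168,-0.096,0],"gripper":0.08},{"translation":[0.21,-0.119,-0.02],"gripper":0.08},{"translation":[0.252,-0.142,-0.04],"gripper":0.08},{"translation":[0.294,-0.166,-0.06],"gripper":0.08},{"translation":[0.336,-0.189,-0.08],"gripper":0.08}]'

```text
validation failed for argument at $.ta...
```

```bash
python3 - <<'E'
from h import *
s=read_state();print({k:np.round(v,3).tolist() for k,v in s.items()})
E
```

```text
{'time_s': 2.3, 'qpos': [75.861, 14.895, -7.913, 67.19, 0.003, 90.0], 'joint_vel': [-0.05, -0.068, 0.022, -0.08, 0.025, -0.043], 'tau': [0.001, -40.561, 25.423, 0.001, 0.0, 0.0], 'tcp_pos': [0.128, 0.509, 0.231], 'orientation': [[-0.97, 0.244, -0.0], [0.244, 0.97, 0.0], [0.0, 0.0, -1.0]], 'ft_force': [0.542, -0.891, -0.126], 'ft_torque': [-0.034, 0.027, 0.027], 'grip_width': 0.085}
```

Request:
step_arm --targets '[{"translation":[0.042,-0.024,0.0],"roll":0.0,"gripper":0.08},{"translation":[0.084,-0.048,0.0],"roll":0.0,"gripper":0.08},{"translation":[0.126,-0.072,0.0],"roll":0.0,"gripper":0.08},{"translation":[0.168,-0.096,0.0],"roll":0.0,"gripper":0.08},{"translation":[0.21,-0.119,-0.02],"roll":0.0,"gripper":0.08},{"translation":[0.252,-0.142,-0.04],"roll":0.0,"gripper":0.08},{"translation":[0.294,-0.166,-0.06],"roll":0.0,"gripper":0.08},{"translation":[0.336,-0.189,-0.08],"roll":0.0,"gripper":0.08}]' --force 40

```text
time_s: 3.1
tcp_pos: [0.4594, 0.3225, 0.1539]
orientation: [[-0.97, 0.244, 0.0], [0.244, 0.97, 0.001], [-0.0, 0.001, -1.0]]
ft_force: [-0.3, 0.3, 0.3]
grip_width: 0.0801
```

```bash
python3 - <<'E'
from h import *
s=read_state();print({k:np.round(v,3).tolist() for k,v in s.items()})
im=get_image("side");save(im,"s1.png",(60,260,80,340),2.5)
E
```

```text
{'time_s': 3.1, 'qpos': [35.066, 20.829, -11.18, 57.951, 0.01, 49.215], 'joint_vel': [-43.484, 25.403, 8.24, -17.808, 0.222, -43.305], 'tau': [2.315, -48.179, 22.681, 0.806, -0.148, 0.611], 'tcp_pos': [0.459, 0.323, 0.154], 'orientation': [[-0.97, 0.244, 0.0], [0.244, 0.97, 0.001], [-0.0, 0.001, -1.0]], 'ft_force': [-0.306, 0.283, 0.25], 'ft_torque': [0.11, 0.021, -0.003], 'grip_width': 0.08}
```

Request:
step_arm --targets '[{"translation":[0.004,-0.003,-0.03],"roll":0.0,"gripper":0.08},{"translation":[0.004,-0.003,-0.06],"roll":0.0,"gripper":0.08},{"translation":[0.004,-0.003,-0.08],"roll":0.0,"gripper":0.08},{"translation":[0.004,-0.003,-0.1],"roll":0.0,"gripper":0.08},{"translation":[0.004,-0.003,-0.12],"roll":0.0,"gripper":0.08},{"translation":[0.004,-0.003,-0.13],"roll":0.0,"gripper":0.08},{"translation":[0.004,-0.003,-0.13],"roll":0.0,"gripper":0.08}]'

```text
time_s: 3.85
tcp_pos: [0.4673, 0.3147, 0.0193]
orientation: [[-0.968, 0.25, 0.0], [0.25, 0.968, -0.007], [-0.002, -0.006, -1.0]]
ft_force: [-1.2, -0.3, 1.3]
grip_width: 0.0799
```

```bash
python3 - <<'E'
from h import *
im=get_image("side");save(im,"s1.png",(60,260,80,340),2.5)
E
```

```text
(no output)
```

View pics/s1.png

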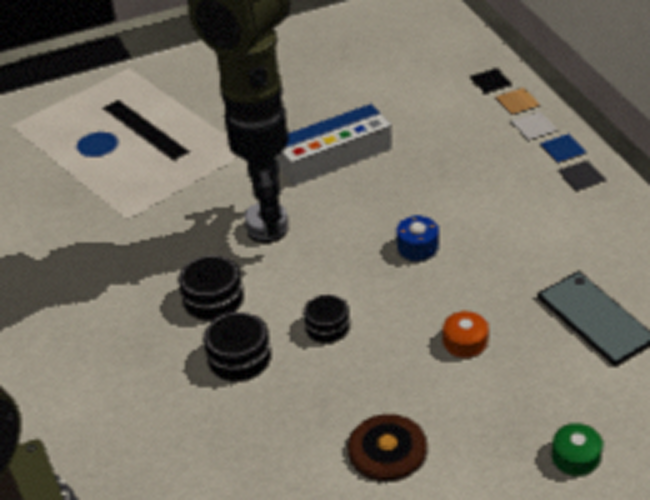

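The crop shows the gripper straddling the foot at about (267,222), with clear space around it.

Request:
step_arm --targets '[{"translation":[-0.003,0.004,-0.005],"roll":0.0,"gripper":0.08},{"translation":[-0.003,0.004,-0.013],"roll":0.0,"gripper":0.08},{"translation":[-0.003,0.004,-0.013],"roll":0.0,"gripper":0.05},{"translation":[-0.003,0.004,-0.013],"roll":0.0,"gripper":0.04},{"translation":[-0.003,0.004,-0.013],"roll":0.0,"gripper":0.04},{"translation":[-0.003,0.004,-0.013],"roll":0.0,"gripper":0.04},{"translation":[-0.003,0.004,-0.013],"roll":0.0,"gripper":0.04},{"translation":[-0.003,0.004,-0.013],"roll":0.0,"gripper":0.04}]' --force 50

```text
time_s: 4.7
tcp_pos: [0.4651, 0.3194, 0.0077]
orientation: [[-0.968, 0.25, 0.002], [0.25, 0.968, -0.005], [-0.003, -0.004, -1.0]]
ft_force: [-2.0, -0.0, 5.0]
grip_width: 0.054
```

Request:
step_arm --targets '[{"translation":[0.0,0.0,0.0],"roll":0.0,"gripper":0.04},{"translation":[0.0,0.0,0.02],"roll":0.0,"gripper":0.04},{"translation":[0.0,0.0,0.05],"roll":0.0,"gripper":0.04},{"translation":[0.0,0.0,0.08],"roll":0.0,"gripper":0.04},{"translation":[0.0,0.0,0.1],"roll":0.0,"gripper":0.04},{"translation":[0.0,0.0,0.1],"roll":0.0,"gripper":0.04},{"translation":[0.0,0.0,0.1],"roll":0.0,"gripper":0.04},{"translation":[0.0,0.0,0.1],"roll":0.0,"gripper":0.04}]'

```text
time_s: 5.5
tcp_pos: [0.4638, 0.3184, 0.1056]
orientation: [[-0.968, 0.25, -0.001], [0.25, 0.968, -0.007], [-0.001, -0.008, -1.0]]
ft_force: [0.4, -0.6, -4.3]
grip_width: 0.0538
```

Request:
step_arm --targets '[{"translation":[-0.002,-0.04,0.0],"roll":0.0,"gripper":0.04},{"translation":[-0.004,-0.09,0.0],"roll":0.0,"gripper":0.04},{"translation":[-0.007,-0.14,0.0],"roll":0.0,"gripper":0.04},{"translation":[-0.01,-0.19,0.0],"roll":0.0,"gripper":0.04},{"translation":[-0.012,-0.24,0.0],"roll":0.0,"gripper":0.04},{"translation":[-0.015,-0.29,0.0],"roll":0.0,"gripper":0.04},{"translation":[-0.018,-0.34,0.0],"roll":0.0,"gripper":0.04},{"translation":[-0.02,-0.38,0.0],"roll":0.0,"gripper":0.04}]'

```text
time_s: 6.3
tcp_pos: [0.4418, -0.0639, 0.1042]
orientation: [[-0.968, 0.251, -0.004], [0.251, 0.968, -0.008], [0.002, -0.008, -1.0]]
ft_force: [0.6, 0.0, -3.7]
grip_width: 0.0538
```

Request:
step_arm --targets '[{"translation":[0.0,0.0,0.0],"roll":0.0,"gripper":0.04},{"translation":[0.0,0.0,0.0],"roll":0.0,"gripper":0.04},{"translation":[0.0,0.0,0.0],"roll":0.0,"gripper":0.04}]'

```text
time_s: 6.6
tcp_pos: [0.4411, -0.0631, 0.1033]
orientation: [[-0.968, 0.251, -0.006], [0.251, 0.968, -0.007], [0.004, -0.008, -1.0]]
ft_force: [0.1, -0.4, -3.6]
grip_width: 0.0538
```

Request:
step_arm --targets '[{"translation":[0.0025,-0.015,0.0],"roll":0.0,"gripper":0.04},{"translation":[0.0025,-0.027,-0.01],"roll":0.0,"gripper":0.04},{"translation":[0.0025,-0.027,-0.03],"roll":0.0,"gripper":0.04},{"translation":[0.0025,-0.027,-0.05],"roll":0.0,"gripper":0.04},{"translation":[0.0025,-0.027,-0.06],"roll":0.0,"gripper":0.04},{"translation":[0.0025,-0.027,-0.06],"roll":0.0,"gripper":0.04},{"translation":[0.0025,-0.027,-0.06],"roll":0.0,"gripper":0.04}]'

```text
time_s: 7.3
tcp_pos: [0.4436, -0.0897, 0.0433]
orientation: [[-0.968, 0.25, -0.006], [0.25, 0.968, -0.007], [0.005, -0.008, -1.0]]
ft_force: [0.2, 0.5, -2.6]
grip_width: 0.0539
```

```bash
python3 - <<'E'
from h import *
im=get_image("side");save(im,"s2.png",(150,290,160,320),4)
s=read_state();print(s["tcp_pos"],s["ft_force"],s["qpos"])
print(locate("side","foot",(.4435,-.09),.028,s["tcp_pos"][2]-.0077,s["tcp_pos"][2]-.0077+.028))
E
```

```text
[ 0.44420273 -0.08994004  0.04376556] [ 1.333801    0.58866619 -3.19687025] [-11.1299104   17.9877693  -35.20453378  37.01461841  -0.44744969
   3.34639516]
[(0.72, [0.4272, -0.0861], np.float64(0.25))]
```

View pics/s2.png

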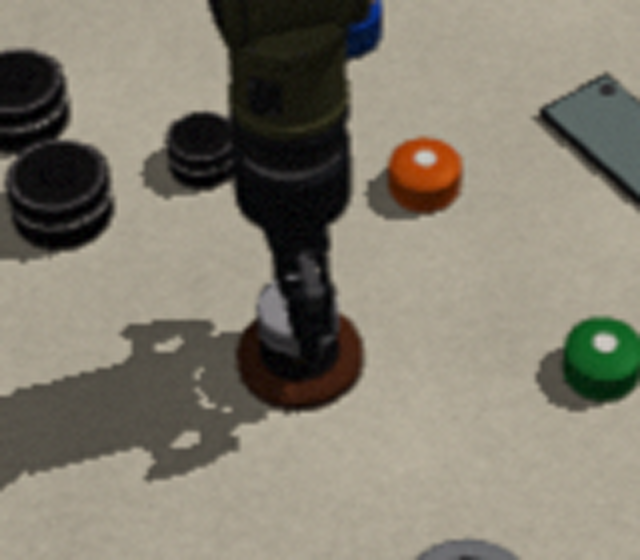

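The foot sits centred over the walnut dock in the crop, at about (300,350). I'll lower it.

Request:
step_arm --targets '[{"translation":[0.0,0.0,-0.008],"roll":0.0,"gripper":0.04},{"translation":[0.0,0.0,-0.014],"roll":0.0,"gripper":0.04},{"translation":[0.0,0.0,-0.018],"roll":0.0,"gripper":0.04},{"translation":[0.0,0.0,-0.021],"roll":0.0,"gripper":0.04},{"translation":[0.0,0.0,-0.023],"roll":0.0,"gripper":0.04},{"translation":[0.0,0.0,-0.024],"roll":0.0,"gripper":0.04},{"translation":[0.0,0.0,-0.024],"roll":0.0,"gripper":0.04}]'

```text
time_s: 8.15
tcp_pos: [0.4445, -0.0902, 0.0201]
orientation: [[-0.968, 0.25, -0.004], [0.25, 0.968, -0.007], [0.002, -0.008, -1.0]]
ft_force: [0.3, 0.4, -3.4]
grip_width: 0.0537
```

Request:
step_arm --targets '[{"translation":[0.0,0.0,-0.001],"roll":0.0,"gripper":0.04},{"translation":[0.0,0.0,-0.002],"roll":0.0,"gripper":0.04},{"translation":[0.0,0.0,-0.003],"roll":0.0,"gripper":0.04},{"translation":[0.0,0.0,-0.003],"roll":0.0,"gripper":0.04},{"translation":[0.0,0.0,-0.003],"roll":0.0,"gripper":0.04}]'

```text
time_s: 8.65
tcp_pos: [0.4447, -0.0902, 0.0196]
orientation: [[-0.968, 0.25, -0.003], [0.25, 0.968, -0.007], [0.001, -0.008, -1.0]]
ft_force: [-7.8, 0.9, 24.0]
grip_width: 0.0538
```

Request:
step_arm --targets '[{"translation":[0.0,0.0,0.0],"roll":0.0,"gripper":0.053},{"translation":[0.0,0.0,0.0],"roll":0.0,"gripper":0.065},{"translation":[0.0,0.0,0.0],"roll":0.0,"gripper":0.08},{"translation":[0.0,0.0,0.0],"roll":0.0,"gripper":0.08},{"translation":[0.0,0.0,0.0],"roll":0.0,"gripper":0.08},{"translation":[0.0,0.0,0.03],"roll":0.0,"gripper":0.08},{"translation":[0.0,0.0,0.07],"roll":0.0,"gripper":0.08},{"translation":[0.0,0.0,0.12],"roll":0.0,"gripper":0.08}]'

```text
time_s: 9.45
tcp_pos: [0.443, -0.0899, 0.1394]
orientation: [[-0.968, 0.25, -0.007], [0.25, 0.968, -0.006], [0.005, -0.008, -1.0]]
ft_force: [0.8, 0.0, 0.3]
grip_width: 0.0798
```

Request:
step_arm --targets '[{"translation":[0.03,0.04,0.02],"roll":0.0,"gripper":0.08},{"translation":[0.053,0.08,0.02],"roll":0.0,"gripper":0.08},{"translation":[0.08,0.12,0.02],"roll":0.0,"gripper":0.08},{"translation":[0.107,0.16,0.02],"roll":0.0,"gripper":0.08},{"translation":[0.133,0.2,0.02],"roll":0.0,"gripper":0.08},{"translation":[0.16,0.24,0.02],"roll":0.0,"gripper":0.08},{"translation":[0.183,0.283,0.0],"roll":0.0,"gripper":0.08},{"translation":[0.183,0.283,0.0],"roll":0.0,"gripper":0.08}]'

```text
time_s: 10.25
tcp_pos: [0.6272, 0.198, 0.1358]
orientation: [[-0.969, 0.246, -0.009], [0.246, 0.969, -0.005], [0.007, -0.007, -1.0]]
ft_force: [-0.7, -0.0, -1.3]
grip_width: 0.0799
```

```bash
python3 - <<'E'
from h import *
s=read_state();print(s["tcp_pos"],s["joint_vel"])
for c in("top","side"):
    print(c,"foot",locate(c,"foot",(.4435,-.09),.028,.012,.04),"bat",locate(c,"battery",(.628,.193),.028,0,.034))
save(get_image("side"),"s3.png",(150,290,160,320),4)
E
```

```text
[0.62721784 0.19798175 0.13575508] [-1.48058129 -1.08384999 -1.50175555  3.5524795  -2.77286854 -0.19536803]
top foot [(0.5, [0.4454, -0.0887], np.float64(0.95))] bat []
side foot [(0.58, [0.4453, -0.0925], np.float64(0.98)), (0.5, [0.4435, -0.09], np.float64(3.68)), (0.45, [0.4435, -0.09], np.float64(0.73))] bat [(0.7, [0.6275, 0.1915], np.float64(0.89))]h.py:26: RuntimeWarning: The iteration is not making good progress, as measured by the 
 improvement from the last ten iterations.
  s=fsolve(lambda q:sil(im,q[0],q[1],R,z0,z1)[0]-c,guess,xtol=1e-5)
```

View pics/s3.png

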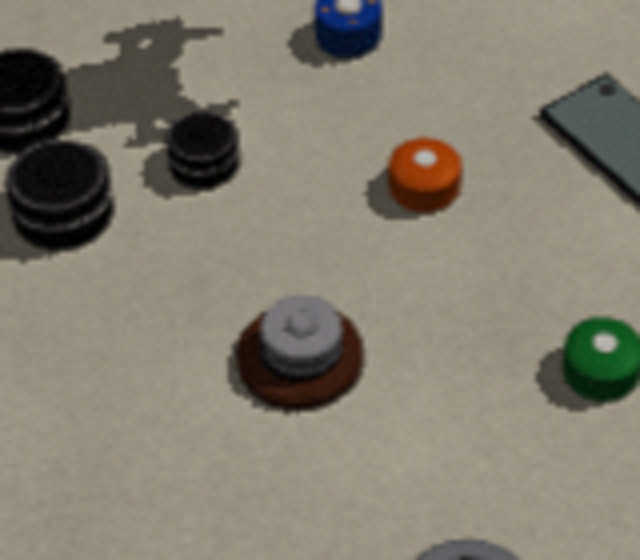

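The foot stands level on the walnut dock at crop (302,335). Now the battery.

Request:
step_arm --targets '[{"translation":[0.001,-0.005,-0.03],"roll":0.0,"gripper":0.08},{"translation":[0.001,-0.005,-0.06],"roll":0.0,"gripper":0.08},{"translation":[0.001,-0.005,-0.09],"roll":0.0,"gripper":0.08},{"translation":[0.001,-0.005,-0.11],"roll":0.0,"gripper":0.08},{"translation":[0.001,-0.005,-0.12],"roll":0.0,"gripper":0.08},{"translation":[0.001,-0.005,-0.126],"roll":0.0,"gripper":0.08},{"translation":[0.001,-0.005,-0.126],"roll":0.0,"gripper":0.08}]'

```text
time_s: 11.4
tcp_pos: [0.627, 0.1868, 0.0145]
orientation: [[-0.968, 0.252, -0.006], [0.252, 0.968, -0.006], [0.004, -0.007, -1.0]]
ft_force: [-0.1, -0.2, 1.0]
grip_width: 0.0797
```

Request:
step_arm --targets '[{"translation":[0.0,0.0,0.0],"roll":0.0,"gripper":0.065},{"translation":[0.0,0.0,0.0],"roll":0.0,"gripper":0.05},{"translation":[0.0,0.0,0.0],"roll":0.0,"gripper":0.04},{"translation":[0.0,0.0,0.0],"roll":0.0,"gripper":0.04},{"translation":[0.0,0.0,0.0],"roll":0.0,"gripper":0.04},{"translation":[0.0,0.0,0.0],"roll":0.0,"gripper":0.04}]'

```text
time_s: 12.0
tcp_pos: [0.6288, 0.1878, 0.0169]
orientation: [[-0.968, 0.252, -0.002], [0.252, 0.968, -0.004], [0.001, -0.004, -1.0]]
ft_force: [0.1, 0.6, 5.6]
grip_width: 0.0537
```

Request:
step_arm --targets '[{"translation":[0.0,0.0,0.01],"roll":0.0,"gripper":0.04},{"translation":[0.0,0.0,0.03],"roll":0.0,"gripper":0.04},{"translation":[0.0,0.0,0.06],"roll":0.0,"gripper":0.04},{"translation":[0.0,0.0,0.09],"roll":0.0,"gripper":0.04},{"translation":[0.0,0.0,0.12],"roll":0.0,"gripper":0.04},{"translation":[0.0,0.0,0.13],"roll":0.0,"gripper":0.04},{"translation":[0.0,0.0,0.13],"roll":0.0,"gripper":0.04},{"translation":[0.0,0.0,0.13],"roll":0.0,"gripper":0.04}]'

```text
time_s: 12.8
tcp_pos: [0.628, 0.1875, 0.1458]
orientation: [[-0.968, 0.252, -0.004], [0.252, 0.968, -0.005], [0.002, -0.005, -1.0]]
ft_force: [-0.4, 0.5, -3.1]
grip_width: 0.054
```

Request:
step_arm --targets '[{"translation":[-0.02,-0.03,0.0],"roll":0.0,"gripper":0.04},{"translation":[-0.046,-0.07,0.0],"roll":0.0,"gripper":0.04},{"translation":[-0.073,-0.11,0.0],"roll":0.0,"gripper":0.04},{"translation":[-0.1,-0.15,0.0],"roll":0.0,"gripper":0.04},{"translation":[-0.127,-0.19,0.0],"roll":0.0,"gripper":0.04},{"translation":[-0.153,-0.23,0.0],"roll":0.0,"gripper":0.04},{"translation":[-0.173,-0.26,0.0],"roll":0.0,"gripper":0.04},{"translation":[-0.183,-0.278,0.0],"roll":0.0,"gripper":0.04}]'

```text
time_s: 13.6
tcp_pos: [0.4407, -0.0919, 0.1438]
orientation: [[-0.967, 0.254, -0.009], [0.254, 0.967, -0.004], [0.008, -0.007, -1.0]]
ft_force: [0.1, 0.8, -1.4]
grip_width: 0.0533
```

Request:
step_arm --targets '[{"translation":[0.0,0.0,0.0],"roll":0.0,"gripper":0.04},{"translation":[0.0,0.0,0.0],"roll":0.0,"gripper":0.04},{"translation":[0.0,0.0,0.0],"roll":0.0,"gripper":0.04}]'

```text
time_s: 13.9
tcp_pos: [0.4408, -0.0912, 0.143]
orientation: [[-0.967, 0.253, -0.01], [0.253, 0.967, -0.004], [0.009, -0.006, -1.0]]
ft_force: [-0.4, -0.3, -4.0]
grip_width: 0.0534
```

Request:
step_arm --targets '[{"translation":[0.004,0.001,-0.02],"roll":0.0,"gripper":0.04},{"translation":[0.004,0.001,-0.04],"roll":0.0,"gripper":0.04},{"translation":[0.004,0.001,-0.06],"roll":0.0,"gripper":0.04},{"translation":[0.004,0.001,-0.07],"roll":0.0,"gripper":0.04},{"translation":[0.004,0.001,-0.07],"roll":0.0,"gripper":0.04},{"translation":[0.004,0.001,-0.07],"roll":0.0,"gripper":0.04}]'

```text
time_s: 14.5
tcp_pos: [0.4454, -0.0898, 0.0733]
orientation: [[-0.968, 0.252, -0.01], [0.252, 0.968, -0.004], [0.009, -0.006, -1.0]]
ft_force: [0.1, -0.5, -0.5]
grip_width: 0.0539
```

```bash
python3 - <<'E'
from h import *
im=get_image("side");save(im,"s4.png",(150,290,160,320),4)
s=read_state();print(s["tcp_pos"],s["ft_force"])
E
```

```text
[ 0.44575253 -0.08999715  0.07369237] [-0.68493391  0.22584085 -2.22268796]
```

View pics/s4.png

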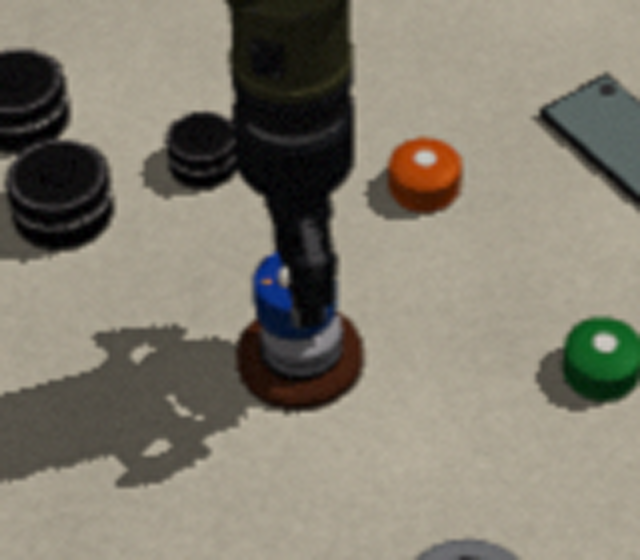

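Crop: the battery's left edge (253) is about 9 px left of the foot's (262). I'll measure that before lowering.

```bash
python3 - <<'E'
from h import *
im=get_image("side"); a=im["img"].astype(int)
for r in (217,219,221,223,225,227,229,231,233,236,238):
    print(r, [tuple(int(v) for v in a[r,c]) for c in range(219,229)])
for z in(.02,.035,.06,.085):
    # left edge col of cylinder at tcp-xy / foot
    for (x,y) in((.4453,-.0905),):
        P=[proj(im,(x+.028*np.cos(t),y+.028*np.sin(t),z)) for t in np.linspace(0,6.28,90)]
        m=min(P,key=lambda p:p[1]); M=max(P,key=lambda p:p[1]);print(z,np.round(m,1),np.round(M,1))
E
```

```text
217 [(165, 157, 141), (164, 158, 142), (163, 155, 139), (163, 157, 138), (136, 132, 125), (52, 63, 106), (8, 44, 123), (14, 49, 132), (12, 48, 129), (11, 49, 127)]
219 [(168, 159, 143), (168, 162, 143), (165, 158, 139), (156, 151, 137), (104, 108, 118), (27, 50, 119), (29, 50, 126), (55, 62, 119), (50, 58, 118), (24, 52, 126)]
221 [(170, 162, 144), (172, 166, 147), (170, 162, 145), (153, 148, 134), (79, 85, 103), (16, 42, 109), (18, 47, 125), (36, 56, 126), (33, 53, 125), (17, 49, 127)]
223 [(167, 160, 141), (165, 158, 141), (165, 157, 140), (155, 148, 134), (105, 103, 101), (23, 36, 79), (12, 41, 110), (13, 46, 125), (15, 51, 131), (17, 49, 129)]
225 [(164, 157, 140), (169, 162, 143), (168, 162, 145), (160, 154, 137), (118, 114, 105), (24, 31, 44), (0, 16, 50), (6, 27, 73), (7, 34, 97), (13, 43, 114)]
227 [(165, 159, 142), (166, 158, 143), (171, 163, 146), (172, 164, 144), (147, 142, 126), (39, 43, 54), (5, 18, 45), (6, 20, 47), (5, 19, 47), (8, 21, 54)]
229 [(165, 158, 143), (165, 159, 143), (167, 160, 143), (169, 161, 145), (141, 133, 118), (57, 50, 53), (11, 23, 49), (11, 24, 50), (5, 20, 45), (8, 20, 44)]
231 [(169, 161, 145), (167, 159, 142), (139, 128, 113), (85, 65, 50), (63, 30, 14), (61, 31, 21), (36, 30, 36), (15, 26, 48), (4, 21, 46), (8, 23, 47)]
233 [(149, 140, 126), (77, 68, 58), (33, 18, 11), (34, 14, 8), (35, 17, 9), (39, 23, 17), (55, 47, 45), (64, 64, 68), (50, 53, 59), (30, 35, 48)]
236 [(56, 48, 40), (32, 17, 10), (36, 17, 11), (33, 15, 10), (31, 14, 8), (27, 17, 10), (26, 22, 22), (46, 46, 46), (64, 62, 63), (72, 71, 72)]
238 [(43, 28, 21), (29, 13, 6), (32, 15, 8), (34, 16, 12), (30, 15, 8), (26, 15, 9), (19, 17, 16), (41, 41, 44), (47, 47, 47), (50, 51, 54)]
0.02 [235. 225.] [234.9 245.1]
0.035 [231.6 224.8] [231.6 245. ]
0.06 [225.9 224.4] [225.8 244.9]
0.085 [220.  223.9] [219.9 244.8]
```

About 2 mm off, well within the 6 mm play. I'll apply a small correction and lower.

Request:
step_arm --targets '[{"translation":[0.001,-0.001,-0.005],"roll":0.0,"gripper":0.04},{"translation":[0.001,-0.001,-0.009],"roll":0.0,"gripper":0.04},{"translation":[0.001,-0.001,-0.012],"roll":0.0,"gripper":0.04},{"translation":[0.001,-0.001,-0.014],"roll":0.0,"gripper":0.04},{"translation":[0.001,-0.001,-0.016],"roll":0.0,"gripper":0.04},{"translation":[0.001,-0.001,-0.017],"roll":0.0,"gripper":0.04},{"translation":[0.001,-0.001,-0.017],"roll":0.0,"gripper":0.04}]'

```text
time_s: 15.3
tcp_pos: [0.4466, -0.0911, 0.057]
orientation: [[-0.967, 0.253, -0.009], [0.253, 0.967, -0.004], [0.008, -0.006, -1.0]]
ft_force: [-0.1, 0.4, 0.1]
grip_width: 0.0538
```

Request:
step_arm --targets '[{"translation":[0.0,0.0,-0.001],"roll":0.0,"gripper":0.04},{"translation":[0.0,0.0,-0.002],"roll":0.0,"gripper":0.04},{"translation":[0.0,0.0,-0.002],"roll":0.0,"gripper":0.04},{"translation":[0.0,0.0,-0.002],"roll":0.0,"gripper":0.04}]'

```text
time_s: 15.7
tcp_pos: [0.4466, -0.0911, 0.0568]
orientation: [[-0.967, 0.253, -0.008], [0.253, 0.967, -0.004], [0.007, -0.006, -1.0]]
ft_force: [-5.4, 0.1, 16.5]
grip_width: 0.0536
```

Request:
step_arm --targets '[{"translation":[0.0,0.0,0.0],"roll":0.0,"gripper":0.053},{"translation":[0.0,0.0,0.0],"roll":0.0,"gripper":0.065},{"translation":[0.0,0.0,0.0],"roll":0.0,"gripper":0.08},{"translation":[0.0,0.0,0.0],"roll":0.0,"gripper":0.08},{"translation":[0.0,0.0,0.0],"roll":0.0,"gripper":0.08},{"translation":[0.0,0.0,0.03],"roll":0.0,"gripper":0.08},{"translation":[0.0,0.0,0.07],"roll":0.0,"gripper":0.08},{"translation":[0.0,0.0,0.1],"roll":0.0,"gripper":0.08}]'

```text
time_s: 16.5
tcp_pos: [0.4469, -0.0912, 0.1584]
orientation: [[-0.967, 0.253, -0.007], [0.253, 0.967, -0.004], [0.006, -0.006, -1.0]]
ft_force: [1.1, -0.4, -0.1]
grip_width: 0.0798
```

Request:
step_arm --targets '[{"translation":[0.003,0.04,0.0],"roll":0.0,"gripper":0.08},{"translation":[0.006,0.08,0.0],"roll":0.0,"gripper":0.08},{"translation":[0.009,0.12,0.0],"roll":0.0,"gripper":0.08},{"translation":[0.012,0.16,0.0],"roll":0.0,"gripper":0.08},{"translation":[0.015,0.19,0.0],"roll":0.0,"gripper":0.08},{"translation":[0.015,0.207,0.0],"roll":0.0,"gripper":0.08},{"translation":[0.015,0.207,0.0],"roll":0.0,"gripper":0.08},{"translation":[0.015,0.207,0.0],"roll":0.0,"gripper":0.08}]'

```text
time_s: 17.3
tcp_pos: [0.4617, 0.1157, 0.1581]
orientation: [[-0.968, 0.252, -0.008], [0.252, 0.968, -0.005], [0.006, -0.007, -1.0]]
ft_force: [-0.1, -0.4, -0.0]
grip_width: 0.0797
```

```bash
python3 - <<'E'
from h import *
s=read_state();print(s["tcp_pos"],s["joint_vel"])
for c in("top","side"):
    print(c,"bat",locate(c,"battery",(.4453,-.09),.028,.04,.074),"drv",locate(c,"driver",(.461,.116),.028,0,.032))
save(get_image("side"),"s5.png",(130,270,160,320),4)
E
```

```text
[0.46167448 0.11572629 0.15810131] [-1.4055181  -0.30714117 -0.47888842  0.08628789 -0.03110298  0.07443231]
top bat [(0.54, [0.444, -0.0894], np.float64(0.9))] drv []
side bat [(0.9, [0.4436, -0.0925], np.float64(0.97))] drv []
```

View pics/s5.png

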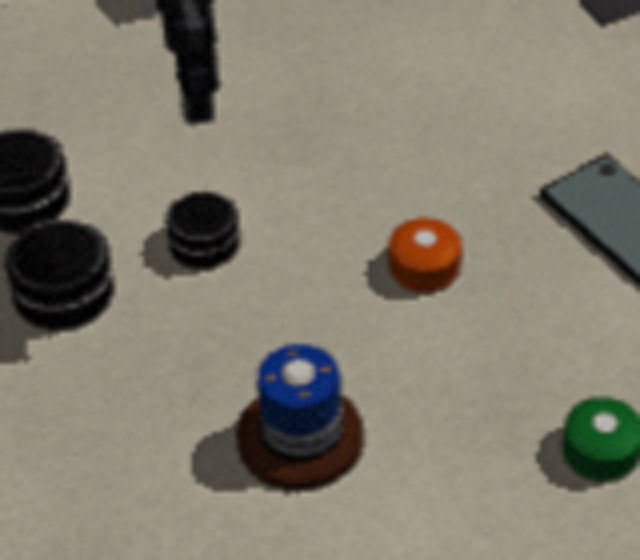

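The battery is seated level on the foot at crop (300,390). Now the small driver (203,230).

Request:
step_arm --targets '[{"translation":[0.0,0.0,-0.03],"roll":0.0,"gripper":0.08},{"translation":[0.0,0.0,-0.07],"roll":0.0,"gripper":0.08},{"translation":[0.0,0.0,-0.1],"roll":0.0,"gripper":0.08},{"translation":[0.0,0.0,-0.125],"roll":0.0,"gripper":0.08},{"translation":[0.0,0.0,-0.138],"roll":0.0,"gripper":0.08},{"translation":[0.0,0.0,-0.146],"roll":0.0,"gripper":0.08},{"translation":[0.0,0.0,-0.146],"roll":0.0,"gripper":0.08}]'

```text
time_s: 18.45
tcp_pos: [0.4613, 0.1151, 0.0117]
orientation: [[-0.967, 0.254, -0.009], [0.254, 0.967, -0.005], [0.008, -0.007, -1.0]]
ft_force: [-0.0, -0.0, -0.1]
grip_width: 0.0801
```

Request:
step_arm --targets '[{"translation":[0.0,0.0,0.0],"roll":0.0,"gripper":0.065},{"translation":[0.0,0.0,0.0],"roll":0.0,"gripper":0.05},{"translation":[0.0,0.0,0.0],"roll":0.0,"gripper":0.04},{"translation":[0.0,0.0,0.0],"roll":0.0,"gripper":0.04},{"translation":[0.0,0.0,0.0],"roll":0.0,"gripper":0.04},{"translation":[0.0,0.0,0.0],"roll":0.0,"gripper":0.04}]'

```text
time_s: 19.05
tcp_pos: [0.4622, 0.1153, 0.0131]
orientation: [[-0.967, 0.254, -0.007], [0.254, 0.967, -0.004], [0.006, -0.006, -1.0]]
ft_force: [-1.5, 0.2, 6.0]
grip_width: 0.0544
```

Request:
step_arm --targets '[{"translation":[0.0,0.0,0.01],"roll":0.0,"gripper":0.04},{"translation":[0.0,0.0,0.04],"roll":0.0,"gripper":0.04},{"translation":[0.0,0.0,0.08],"roll":0.0,"gripper":0.04},{"translation":[0.0,0.0,0.12],"roll":0.0,"gripper":0.04},{"translation":[0.0,0.0,0.15],"roll":0.0,"gripper":0.04},{"translation":[0.0,0.0,0.16],"roll":0.0,"gripper":0.04},{"translation":[0.0,0.0,0.16],"roll":0.0,"gripper":0.04},{"translation":[0.0,0.0,0.16],"roll":0.0,"gripper":0.04}]'

```text
time_s: 19.85
tcp_pos: [0.4613, 0.1151, 0.1719]
orientation: [[-0.967, 0.254, -0.009], [0.254, 0.967, -0.004], [0.007, -0.006, -1.0]]
ft_force: [0.6, 0.3, -2.3]
grip_width: 0.0542
```

Request:
step_arm --targets '[{"translation":[-0.003,-0.03,0.0],"roll":0.0,"gripper":0.04},{"translation":[-0.006,-0.07,0.0],"roll":0.0,"gripper":0.04},{"translation":[-0.009,-0.11,0.0],"roll":0.0,"gripper":0.04},{"translation":[-0.012,-0.15,0.0],"roll":0.0,"gripper":0.04},{"translation":[-0.014,-0.18,0.0],"roll":0.0,"gripper":0.04},{"translation":[-0.016,-0.206,0.0],"roll":0.0,"gripper":0.04},{"translation":[-0.016,-0.206,0.0],"roll":0.0,"gripper":0.04},{"translation":[-0.016,-0.206,0.0],"roll":0.0,"gripper":0.04}]'

```text
time_s: 20.65
tcp_pos: [0.4438, -0.0908, 0.1701]
orientation: [[-0.967, 0.255, -0.012], [0.255, 0.967, -0.003], [0.011, -0.006, -1.0]]
ft_force: [-0.3, 0.3, -2.0]
grip_width: 0.0539
```

Request:
step_arm --targets '[{"translation":[0.0,0.0,-0.02],"roll":0.0,"gripper":0.04},{"translation":[0.0,0.0,-0.04],"roll":0.0,"gripper":0.04},{"translation":[0.0,0.0,-0.06],"roll":0.0,"gripper":0.04},{"translation":[0.0,0.0,-0.068],"roll":0.0,"gripper":0.04},{"translation":[0.0,0.0,-0.068],"roll":0.0,"gripper":0.04},{"translation":[0.0,0.0,-0.068],"roll":0.0,"gripper":0.04}]'

```text
time_s: 21.25
tcp_pos: [0.444, -0.0903, 0.1023]
orientation: [[-0.967, 0.254, -0.013], [0.255, 0.967, -0.003], [0.011, -0.006, -1.0]]
ft_force: [0.3, 0.7, -1.9]
grip_width: 0.054
```

```bash
python3 - <<'E'
from h import *
im=get_image("side");save(im,"s6.png",(130,270,160,320),4)
s=read_state();print(s["tcp_pos"],s["ft_force"])
g=cv2.cvtColor(im["img"],cv2.COLOR_RGB2GRAY).astype(int); z=s["tcp_pos"][2]-.0131
print(proj(im,(.4445,-.091,z)),proj(im,(.4445,-.091,z+.032)))
for r in range(202,234,2): print(r,g[r,216:232],g[r,238:252])
E
```

```text
[ 0.44448612 -0.09056041  0.10272438] [ 0.29298219  0.59452108 -2.10373837]
(np.float64(218.92639197550417), np.float64(234.12805755679423)) (np.float64(211.0778433528539), np.float64(233.76398363016972))
202 [162 162 161 160 162 159 159 160 161 158 153 113  25   4   9  10] [ 66  56  14  30  98 161 162 161 162 160 160 159 163 162]
204 [161 161 160 162 158 157 162 162 161 158 157 134  38   1   9  11] [ 58  50  17  28  88 153 157 157 159 159 163 162 162 161]
206 [163 160 159 159 159 157 157 162 162 158 141 105  58  12   5  10] [ 60  57  38  22  32  94 153 158 157 161 160 159 157 160]
208 [156 159 157 157 160 158 158 153 128  67  35  15  13  13   8   9] [ 44  40  30  14  20  83 157 162 161 161 160 161 160 160]
210 [157 156 158 158 160 159 160 134  45  32  16  13  15  10  14  10] [ 22  20  13  10   6  45 113 161 161 160 159 159 160 160]
212 [158 159 157 155 158 159 144  99  52  28  15  16  16  16  10   6] [ 15  15  11   7   8  46 105 158 159 158 160 158 157 158]
214 [157 156 158 155 158 158 143  73  36  39  22  14  14  17  17  19] [  7   9   5   6   5  23  91 160 161 160 160 160 159 157]
[... 452 characters left out ...]
5] [  5  22  39  10   9  34  98 158 163 161 163 164 159 159]
224 [158 160 160 158 157 155 157 151 105  29   9   2   9   4   5  14] [ 10  15  20  23  33  42  66 122 161 161 162 161 155 155]
226 [158 161 155 157 156 157 159 145  77  31  20  21  16   9  13   4] [  9  26  40  47  43  42  59 118 158 160 159 160 159 160]
228 [158 160 156 154 156 161 164 153 100  33  20  23  24  23  25  24] [ 37  47  47  44  39  33  56 111 151 158 163 158 153 157]
230 [156 156 157 161 159 154 130  71  40  23  21  20  21  23  24  22] [ 40  34  29  21  24  26  39  52  45  78 132 158 158 157]
232 [160 158 157 156 128  55  34  32  22  20  19  17  18  20  16  17] [ 20  17  21  19  23  34  54  74  42  38  61 118 162 163]
```

View pics/s6.png

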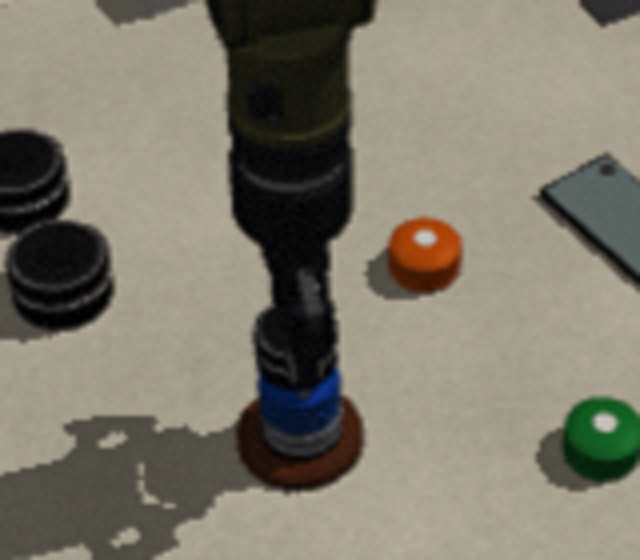

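The driver sits just above the battery, about 2 mm left of it in the picture. I'll nudge and lower.

Request:
step_arm --targets '[{"translation":[0.002,-0.001,-0.005],"roll":0.0,"gripper":0.04},{"translation":[0.002,-0.001,-0.009],"roll":0.0,"gripper":0.04},{"translation":[0.002,-0.001,-0.012],"roll":0.0,"gripper":0.04},{"translation":[0.002,-0.001,-0.014],"roll":0.0,"gripper":0.04},{"translation":[0.002,-0.001,-0.015],"roll":0.0,"gripper":0.04},{"translation":[0.002,-0.001,-0.015],"roll":0.0,"gripper":0.04}]'

```text
time_s: 21.9
tcp_pos: [0.4463, -0.0916, 0.0876]
orientation: [[-0.967, 0.255, -0.012], [0.255, 0.967, -0.003], [0.011, -0.006, -1.0]]
ft_force: [1.1, -0.9, -2.0]
grip_width: 0.054
```

Request:
step_arm --targets '[{"translation":[0.0,0.0,-0.001],"roll":0.0,"gripper":0.04},{"translation":[0.0,0.0,-0.002],"roll":0.0,"gripper":0.04},{"translation":[0.0,0.0,-0.002],"roll":0.0,"gripper":0.04},{"translation":[0.0,0.0,-0.002],"roll":0.0,"gripper":0.04}]'

```text
time_s: 22.3
tcp_pos: [0.4465, -0.0916, 0.0871]
orientation: [[-0.967, 0.255, -0.011], [0.255, 0.967, -0.003], [0.009, -0.006, -1.0]]
ft_force: [-4.2, 0.5, 11.4]
grip_width: 0.0542
```

Request:
step_arm --targets '[{"translation":[0.0,0.0,0.0],"roll":0.0,"gripper":0.053},{"translation":[0.0,0.0,0.0],"roll":0.0,"gripper":0.065},{"translation":[0.0,0.0,0.0],"roll":0.0,"gripper":0.08},{"translation":[0.0,0.0,0.0],"roll":0.0,"gripper":0.08},{"translation":[0.0,0.0,0.0],"roll":0.0,"gripper":0.08},{"translation":[0.0,0.0,0.03],"roll":0.0,"gripper":0.08},{"translation":[0.0,0.0,0.07],"roll":0.0,"gripper":0.08},{"translation":[0.0,0.0,0.1],"roll":0.0,"gripper":0.08}]'

```text
time_s: 23.1
tcp_pos: [0.4468, -0.0917, 0.1887]
orientation: [[-0.967, 0.255, -0.01], [0.255, 0.967, -0.003], [0.009, -0.006, -1.0]]
ft_force: [0.5, 0.2, -0.5]
grip_width: 0.0798
```

Request:
step_arm --targets '[{"translation":[0.03,0.02,0.0],"roll":0.0,"gripper":0.08},{"translation":[0.06,0.04,0.0],"roll":0.0,"gripper":0.08},{"translation":[0.09,0.06,0.0],"roll":0.0,"gripper":0.08},{"translation":[0.12,0.08,0.0],"roll":0.0,"gripper":0.08},{"translation":[0.14,0.095,-0.01],"roll":0.0,"gripper":0.08},{"translation":[0.153,0.105,-0.03],"roll":0.0,"gripper":0.08},{"translation":[0.153,0.105,-0.03],"roll":0.0,"gripper":0.08},{"translation":[0.153,0.105,-0.03],"roll":0.0,"gripper":0.08}]'

```text
time_s: 23.9
tcp_pos: [0.5989, 0.0133, 0.1579]
orientation: [[-0.967, 0.254, -0.012], [0.254, 0.967, -0.004], [0.011, -0.007, -1.0]]
ft_force: [-0.2, -0.4, -0.0]
grip_width: 0.0799
```

```bash
python3 - <<'E'
from h import *
s=read_state();print(s["tcp_pos"],s["joint_vel"])
for c in("top","side"):
    print(c,"drv",locate(c,"driver",(.4453,-.09),.028,.074,.106),"cap",locate(c,"orange_cap",(.6,.014),.028,0,.031))
save(get_image("side"),"s7.png",(130,270,160,320),4)
E
```

```text
[0.59889777 0.01329864 0.15794063] [-0.83093901 -1.57484496  0.23390077  0.21237313  0.03023233  0.00580134]
top drv [(0.55, [0.4479, -0.0995], np.float64(0.6))] cap []
side drv [(0.96, [0.447, -0.0924], np.float64(1.01))] cap [(0.6, [0.5996, 0.0095], np.float64(0.79)), (0.54, [0.6, 0.014], np.float64(4.36))]h.py:26: RuntimeWarning: The iteration is not making good progress, as measured by the 
 improvement from the last ten iterations.
  s=fsolve(lambda q:sil(im,q[0],q[1],R,z0,z1)[0]-c,guess,xtol=1e-5)
```

View pics/s7.png

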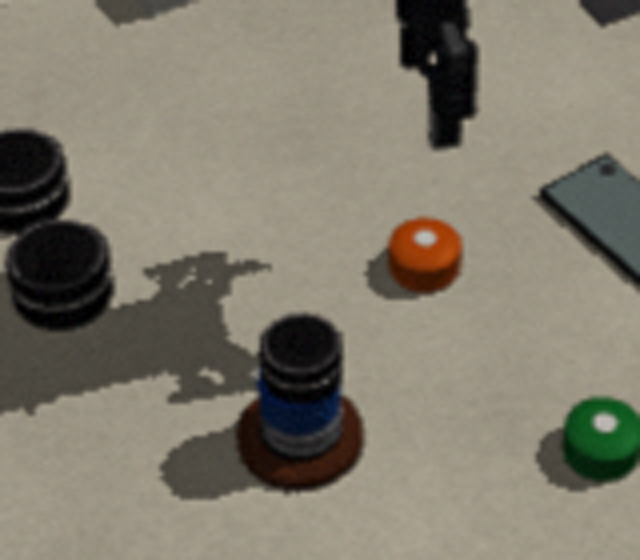

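The driver is seated level at crop (301,350). Now the orange cap.

Request:
step_arm --targets '[{"translation":[0.001,0.0,-0.03],"roll":0.0,"gripper":0.08},{"translation":[0.001,0.0,-0.07],"roll":0.0,"gripper":0.08},{"translation":[0.001,0.0,-0.1],"roll":0.0,"gripper":0.08},{"translation":[0.001,0.0,-0.125],"roll":0.0,"gripper":0.08},{"translation":[0.001,0.0,-0.142],"roll":0.0,"gripper":0.08},{"translation":[0.001,0.0,-0.149],"roll":0.0,"gripper":0.08},{"translation":[0.001,0.0,-0.149],"roll":0.0,"gripper":0.08}]'

```text
time_s: 25.05
tcp_pos: [0.6, 0.0129, 0.0095]
orientation: [[-0.967, 0.255, -0.011], [0.255, 0.967, -0.003], [0.01, -0.006, -1.0]]
ft_force: [-0.1, 0.5, 0.6]
grip_width: 0.0799
```

Request:
step_arm --targets '[{"translation":[0.0,0.0,0.0],"roll":0.0,"gripper":0.065},{"translation":[0.0,0.0,0.0],"roll":0.0,"gripper":0.05},{"translation":[0.0,0.0,0.0],"roll":0.0,"gripper":0.04},{"translation":[0.0,0.0,0.0],"roll":0.0,"gripper":0.04},{"translation":[0.0,0.0,0.0],"roll":0.0,"gripper":0.04},{"translation":[0.0,0.0,0.0],"roll":0.0,"gripper":0.04}]' --force 40

```text
time_s: 25.65
tcp_pos: [0.6012, 0.0131, 0.0113]
orientation: [[-0.967, 0.255, -0.008], [0.255, 0.967, -0.003], [0.007, -0.005, -1.0]]
ft_force: [-1.1, 0.5, 6.1]
grip_width: 0.054
```

Request:
step_arm --targets '[{"translation":[0.0,0.0,0.01],"roll":0.0,"gripper":0.04},{"translation":[0.0,0.0,0.04],"roll":0.0,"gripper":0.04},{"translation":[0.0,0.0,0.08],"roll":0.0,"gripper":0.04},{"translation":[0.0,0.0,0.12],"roll":0.0,"gripper":0.04},{"translation":[0.0,0.0,0.16],"roll":0.0,"gripper":0.04},{"translation":[0.0,0.0,0.19],"roll":0.0,"gripper":0.04},{"translation":[0.0,0.0,0.19],"roll":0.0,"gripper":0.04},{"translation":[0.0,0.0,0.19],"roll":0.0,"gripper":0.04}]'

```text
time_s: 26.45
tcp_pos: [0.6017, 0.013, 0.2025]
orientation: [[-0.967, 0.255, -0.006], [0.255, 0.967, -0.003], [0.005, -0.005, -1.0]]
ft_force: [-0.8, -0.2, -1.5]
grip_width: 0.054
```

Request:
step_arm --targets '[{"translation":[-0.03,-0.02,0.0],"roll":0.0,"gripper":0.04},{"translation":[-0.06,-0.04,0.0],"roll":0.0,"gripper":0.04},{"translation":[-0.09,-0.06,0.0],"roll":0.0,"gripper":0.04},{"translation":[-0.12,-0.08,0.0],"roll":0.0,"gripper":0.04},{"translation":[-0.14,-0.095,0.0],"roll":0.0,"gripper":0.04},{"translation":[-0.155,-0.104,0.0],"roll":0.0,"gripper":0.04},{"translation":[-0.155,-0.104,0.0],"roll":0.0,"gripper":0.04},{"translation":[-0.155,-0.104,0.0],"roll":0.0,"gripper":0.04}]'

```text
time_s: 27.25
tcp_pos: [0.4468, -0.0908, 0.202]
orientation: [[-0.967, 0.256, -0.006], [0.256, 0.967, -0.003], [0.005, -0.004, -1.0]]
ft_force: [-0.6, 0.3, -1.8]
grip_width: 0.054
```

Request:
step_arm --targets '[{"translation":[0.001,0.0,-0.02],"roll":0.0,"gripper":0.04},{"translation":[0.001,0.0,-0.04],"roll":0.0,"gripper":0.04},{"translation":[0.001,0.0,-0.06],"roll":0.0,"gripper":0.04},{"translation":[0.001,0.0,-0.067],"roll":0.0,"gripper":0.04},{"translation":[0.001,0.0,-0.067],"roll":0.0,"gripper":0.04},{"translation":[0.001,0.0,-0.067],"roll":0.0,"gripper":0.04}]'

```text
time_s: 27.85
tcp_pos: [0.4488, -0.0907, 0.1355]
orientation: [[-0.967, 0.255, -0.005], [0.255, 0.967, -0.003], [0.004, -0.004, -1.0]]
ft_force: [0.2, 0.3, -0.6]
grip_width: 0.0541
```

```bash
python3 - <<'E'
from h import *
im=get_image("side");save(im,"s8.png",(130,270,160,320),4)
s=read_state();print(s["tcp_pos"],s["ft_force"])
E
```

```text
[ 0.44897641 -0.09080563  0.13580874] [ 0.42254326 -0.29178037 -1.0813619 ]
```

View pics/s8.png

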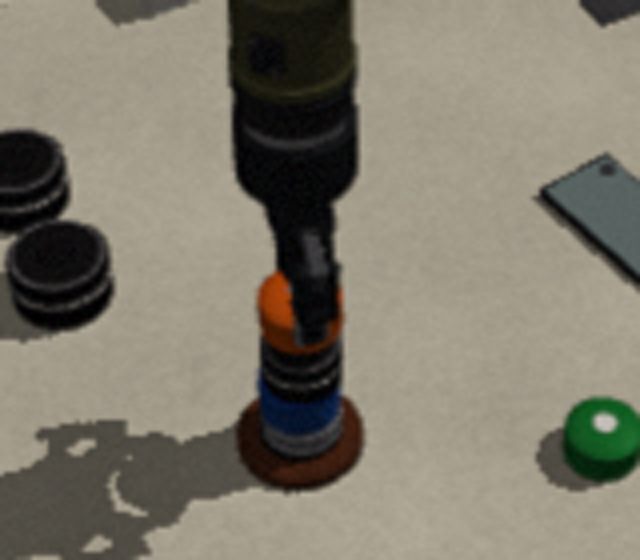

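The cap is aligned above the driver: its edges at 258 and 342 line up with the driver's at 260 and 342. I'll lower it 18 mm, then press lightly.

Request:
step_arm --targets '[{"translation":[-0.001,-0.001,-0.006],"roll":0.0,"gripper":0.04},{"translation":[-0.001,-0.001,-0.011],"roll":0.0,"gripper":0.04},{"translation":[-0.001,-0.001,-0.014],"roll":0.0,"gripper":0.04},{"translation":[-0.001,-0.001,-0.016],"roll":0.0,"gripper":0.04},{"translation":[-0.001,-0.001,-0.018],"roll":0.0,"gripper":0.04},{"translation":[-0.001,-0.001,-0.018],"roll":0.0,"gripper":0.04}]'

```text
time_s: 28.5
tcp_pos: [0.4478, -0.0918, 0.1176]
orientation: [[-0.967, 0.255, -0.004], [0.255, 0.967, -0.003], [0.004, -0.004, -1.0]]
ft_force: [-0.1, 0.2, -0.1]
grip_width: 0.054
```

Request:
step_arm --targets '[{"translation":[0.0,0.0,-0.001],"roll":0.0,"gripper":0.04},{"translation":[0.0,0.0,-0.002],"roll":0.0,"gripper":0.04},{"translation":[0.0,0.0,-0.002],"roll":0.0,"gripper":0.04},{"translation":[0.0,0.0,-0.002],"roll":0.0,"gripper":0.04}]'

```text
time_s: 28.9
tcp_pos: [0.4483, -0.092, 0.1172]
orientation: [[-0.967, 0.255, -0.003], [0.255, 0.967, -0.003], [0.002, -0.004, -1.0]]
ft_force: [-2.6, 1.2, 10.7]
grip_width: 0.0542
```

Seated at 0.1172 (expected 0.1173). I'll release and retreat.

Request:
step_arm --targets '[{"translation":[0.0,0.0,0.0],"roll":0.0,"gripper":0.053},{"translation":[0.0,0.0,0.0],"roll":0.0,"gripper":0.065},{"translation":[0.0,0.0,0.0],"roll":0.0,"gripper":0.08},{"translation":[0.0,0.0,0.0],"roll":0.0,"gripper":0.08},{"translation":[0.0,0.0,0.0],"roll":0.0,"gripper":0.08},{"translation":[0.0,0.0,0.03],"roll":0.0,"gripper":0.08},{"translation":[0.0,0.0,0.07],"roll":0.0,"gripper":0.08},{"translation":[0.0,0.0,0.11],"roll":0.0,"gripper":0.08}]'

```text
time_s: 29.7
tcp_pos: [0.4476, -0.0918, 0.2279]
orientation: [[-0.967, 0.255, -0.005], [0.255, 0.967, -0.003], [0.004, -0.004, -1.0]]
ft_force: [-0.8, -0.0, -0.4]
grip_width: 0.0799
```

Request:
step_arm --targets '[{"translation":[0.0,0.04,0.01],"roll":0.0,"gripper":0.08},{"translation":[0.0,0.08,0.01],"roll":0.0,"gripper":0.08},{"translation":[0.0,0.12,0.01],"roll":0.0,"gripper":0.08},{"translation":[0.0,0.16,0.01],"roll":0.0,"gripper":0.08},{"translation":[0.0,0.19,0.01],"roll":0.0,"gripper":0.08},{"translation":[0.0,0.2,0.01],"roll":0.0,"gripper":0.08},{"translation":[0.0,0.2,0.01],"roll":0.0,"gripper":0.08},{"translation":[0.0,0.2,0.01],"roll":0.0,"gripper":0.08}]'

```text
time_s: 30.5
tcp_pos: [0.4475, 0.1074, 0.2377]
orientation: [[-0.967, 0.256, -0.005], [0.256, 0.967, -0.004], [0.004, -0.005, -1.0]]
ft_force: [-0.5, 0.4, -0.3]
grip_width: 0.0801
```

```bash
python3 - <<'E'
from h import *
for n,a,b in(("orange_cap",.106,.137),("driver",.074,.106),("battery",.04,.074)):
  print(n,[locate(c,n,(.446,-.091),.028,a,b)[:1] for c in("top","side")])
print([locate(c,"green_cap",(.625,-.197),.028,0,.031)[:1] for c in("top","side")])
save(get_image("side"),"s9.png",None,1.5)
E
```

```text
orange_cap [[(0.74, [0.4461, -0.0915], np.float64(0.87))], [(0.69, [0.4468, -0.0953], np.float64(0.84))]]
driver [[(0.61, [0.4438, -0.067], np.float64(0.92))], [(0.54, [0.4361, -0.1126], np.float64(0.29))]]
battery [[], [(0.55, [0.4326, -0.1107], np.float64(0.32))]]
[[(0.46, [0.625, -0.1956], np.float64(0.87))], [(0.91, [0.6252, -0.1996], np.float64(0.91))]]
```

View pics/s9.png

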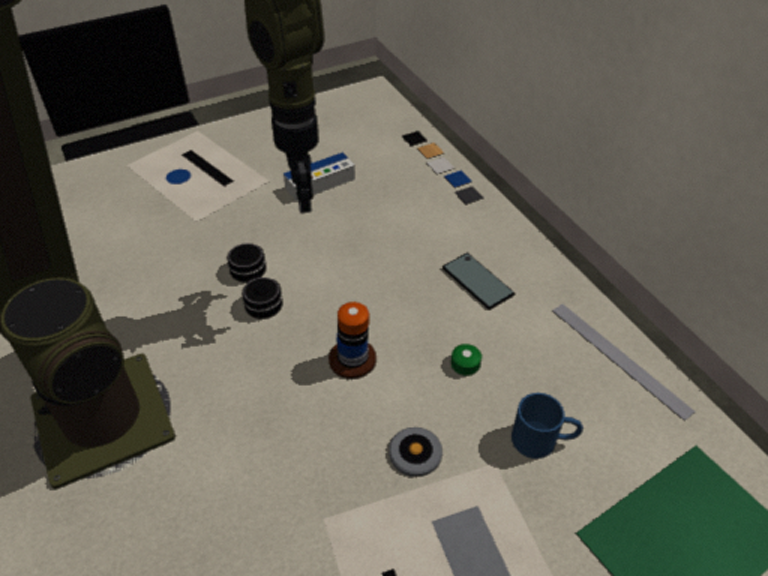

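The finished stack stands upright on the walnut dock at (353,340). The bystanders are where they were, and the gripper is clear.

```bash
python3 -c "from bench import *; print(hand_in())"
```

```text
the job is handed in; nothing more can be done
None
```

The speaker is built on the walnut dock in the order asked: steel foot, blue battery, the small 56 mm driver, then the orange cap. It stands by itself, and I handed the job in at about 31 s.

- **Seating:** each part touched down within about 0.3 mm of its expected seated height. The wrist force was about 24 N pressing the foot and 11–17 N for the other three.
- **Position:** the last measurement put the cap at (0.446, -0.092) from the top camera and (0.447, -0.095) from the side. This is 2–5 mm from the dock's centre, within the spigot play.
- **Bystanders:** the green cap re-measured within 1 mm of its start. The phone, swatch box, mug, two large drivers and grey dock look unmoved in the final picture, but I did not measure them again.
- **Checks that disagreed:** in the last look, the network's positions for the driver and battery within the stack were off by 2–3 cm or missing. Three of those four readings were partial masks or missing because the parts were hidden. The top camera's driver reading (0.444, -0.067) had a full-size mask, and I don't know why it was off. I disregarded it because the picture shows the stack straight and each part had measured as seated just after it was placed.

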